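Transfer a row of parts from the infeed rail to the kitting rack in reverse order

ROBOT

A 6-joint arm with a two-finger parallel gripper is mounted at the origin on the work surface. World frame = base frame: x ahead of the robot, y to its left, z up, the work surface at z = 0. Lengths are in m, angles in rad, forces in N, time in s.
With the tool pointing down it reaches from about 0.375 to 0.975 m from the base axis. Payload 3.8 kg.
Tool frame: the origin (TCP) lies midway between the tips of the shut fingers; the grasp point (between the pads) lies 19 mm behind it; z points along the fingers, y is the line along which they close (so a half turn about z gives the same grasp; the last joint's range is limited). The gripper opens to 88 mm and grips with 3 to 60 N. Pads are 18 mm wide; open, the fingers measure 123 mm over their backs; the gripper's body (75 mm by 187 mm) begins 45 mm behind the grasp point.
Start: joints at [-1.366, 0.264, 1.604, -0, 1.274, -0.037], TCP at [0.162, -0.655, 0.239] pointing down, gripper open.
Joint ranges: [-2.63, 2.63], [-0.94, 2.18], [0.31, 2.57], [-1.31, 4.45], [0, 2.66], [-2.55, 2.55]. Speed limits (rad/s): [2.57, 2.57, 3.14, 3.14, 3.14, 3.14].

INTERFACE

Orientations are given as a rotation vector (axis times angle).
In Python, from cell import manip, inverse_kinematics, cams, order gives the robot as it stands. Calls block until the motion is done:
- manip.move_pose(position, orientation): joint-space move of the TCP to a pose.
- manip.move_linear(position, rate=0.15, rot=None): straight line of the TCP; rot=None keeps the orientation; rate is the mean speed in m/s.
- manip.set_joints(angles): joint-space move.
- manip.set_gripper(opening, force=None): finger opening in m; force is the grip in N (None keeps the last); returns when the fingers have stopped.
- manip.dwell(seconds).
- inverse_kinematics(position, orientation): joint angles nearest the present ones, or None.
- manip.state(): the state.
- cams.capture(name): name is "scene" or "top"; returns a dict with "image" (480x640x3 uint8, blue, green, red), "z_map" (480x640 float32, m along the optical axis (not along the pixel's ray), 0 where there is no reading), "intrinsics" (3x3 intrinsics, pixels), "position" and "orientation" of the camera in the world. Camera axes: x right, y down, z forward; pixel columns grow to the right and rows downward; lengths in m; the calibration is good to about 2 mm. A picture is of the moment at which its call begins.
A pose or a line that the arm cannot do raises manip.IKError and nothing moves.
- order.close_job(): hands the job in; it is judged then, once.
The state is a dict: "clock": time; "joint_pos": joint angles; "joint_velocities": joint speeds; "tau": joint torques, N m; "tool_pos": TCP position; "tcp_rot": TCP orientation; "contact_force": force on the tool from outside, world axes, zero at the start; "moment": the same for the moment, N m; "gripper_width": finger opening in m; "grasp_force": force on a finger pad.
Only numpy, scipy, OpenCV 4.12 (cv2) and the standard library are available. Lean on these libraries where they do the work, as an engineer would, in place of code of your own. Each camera call takes 0.05 s, during which the arm holds its last target. There are 200 camera calls.

TASK

Move the four machined parts from the carriers on the dark infeed rail into the pockets of the aluminium kitting rack in reverse order, one part to a pocket: the part next to the rail's black end stop goes into the pocket farthest from the rack's black knob, its neighbour into the next pocket, and so on, so that the part farthest from the end stop finishes next to the knob. Set each one down upright on its base, flat on the pocket floor and about in the middle of its pocket, and leave all four standing there, let go.

Things in the scene. Friction and masses are not known exactly. Their poses are not given: they have to be found in the camera images.
- pinion: Dark steel toothed pinion lying flat with a plain round bright steel hub on top. Gear 42 mm across and 16 mm high, hub 24 mm diameter from 16 to 46 mm height; take it by the hub, with the fingertips above the gear. 0.18 kg (may vary by 20 %). Origin: centre of its underside; z up its axis.
- bushing: Brass flanged bushing standing on its flange: flange 36 mm diameter, 6 mm thick, barrel 22 mm diameter above it, 56 mm high in all. 0.15 kg (may vary by 20 %). Origin: centre of its underside; z up its axis.
- clevis: Aluminium fork (clevis): block 26 mm in x by 36 mm in y, 24 mm high, with two fork cheeks above it (slot 14 mm wide, running along x), 46 mm high in all; a dark cross pin 40 mm long runs along y at 35 mm height. Can be held across x (26 mm wide at all heights). 0.12 kg (may vary by 20 %). Origin: centre of its underside; z up its axis. At the start its axes are within 0.1 rad of the rail's.
- hexnut: Bright steel hexagonal coupling nut standing upright, 30 mm across flats (two flats face +x and -x), 35 mm across corners (along y), 36 mm high. 0.16 kg (may vary by 20 %). Origin: centre of its underside; z up its axis. At the start its axes are within 0.1 rad of the rail's.
- carrier_pinion: Fixed white carrier plate, 52 x 52 x 10 mm, on which the pinion stands at the start (one of four identical ones on the rail). Origin: centre of its underside, which lies on the rail bed; the part's underside is 10 mm above it. x and y parallel to the rail's.
- carrier_bushing: Fixed white carrier plate, 52 x 52 x 10 mm, on which the bushing stands at the start (one of four identical ones on the rail). Origin: centre of its underside, which lies on the rail bed; the part's underside is 10 mm above it. x and y parallel to the rail's.
- carrier_clevis: Fixed white carrier plate, 52 x 52 x 10 mm, on which the clevis stands at the start (one of four identical ones on the rail). Origin: centre of its underside, which lies on the rail bed; the part's underside is 10 mm above it. x and y parallel to the rail's.
- carrier_hexnut: Fixed white carrier plate, 52 x 52 x 10 mm, on which the hexagonal nut stands at the start (one of four identical ones on the rail). Origin: centre of its underside, which lies on the rail bed; the part's underside is 10 mm above it. x and y parallel to the rail's.
- rail: Fixed infeed rail at any yaw: dark steel bed 70 mm wide (x), row along its y, top 12 mm high; black square end stop 44 x 22 mm, 42 mm high, at its +y end (y = 130 to 152). Carriers at y = +90, +30, -30, -90 mm, x = 0; parts stand 22 mm above the table. Free space for fingers only at the long sides (x), 80 mm from the centre line. Origin: on the table under the row's middle; z up.
- rack: Kitting rack, fixed, any yaw: aluminium, 66 mm wide (x), four empty black-floored pockets in a row along its y at y = +90, +30, -30, -90 mm, x = 0; round black knob, 32 mm wide, 45 mm high, at its +y end (y = 147). Pockets 58 (x) by 56 (y) mm, floor 10 mm above the table, walls 4 thick, 6 higher than the floor. Fingers: long sides (x), 80 mm free. Origin: on the table under the row's middle; z up.

How it is judged:
By the outcome, as a careful person would: the job done as asked, in the order asked, and still so for the second after the job is handed in, with the robot touching nothing.
It also fails if it takes over 109 s, if anything falls off the work surface, if the arm or the gripper's body presses on something with over 40 N, if the wrist force passes 120 N, or if a joint passes its speed limit or range.

## Working session

There is one attempt and no reset: what is moved stays moved. The work goes in short steps, each a Python script; the robot and the scene stay as the last script left them, time stands still between calls to the robot, and variables do not carry over. Pictures are saved under pics/ and viewed, at most 14 in all, crops included, and the job is handed in when it is done.

```bash
ls; mkdir -p pics
python3 - <<'E'
from cell import manip,cams
import cv2,numpy as np
for n in("scene","top"):
    c=cams.capture(n); cv2.imwrite(f"pics/{n}0.png",c["image"]); np.savez(f"{n}0.npz",**{k:c[k] for k in c})
    print(n,c["intrinsics"],c["position"],c["orientation"])
print(manip.state())
E
```

```text
pics
scene [[532.11445269   0.         324.85820821]
 [  0.         532.11445269 235.14827117]
 [  0.           0.           1.        ]] [1.05735061 0.10458229 0.77751437] [-1.64137297 -2.08739235  0.70680702]
top [[484.37309933   0.         319.82698312]
 [  0.         484.37309933 243.09241483]
 [  0.           0.           1.        ]] [ 0.32292906 -0.02257258  1.03963701] [-2.09455888  2.16182828 -0.15229892]
{'clock': 0.1, 'joint_pos': array([-1.36590717e+00,  2.64669008e-01,  1.60521749e+00,  4.41364221e-06,
        1.27370038e+00, -3.69059212e-02]), 'joint_velocities': array([-0.00082423, -0.00243728, -0.00303092,  0.00068858,  0.00184109,
        0.00023525]), 'tau': array([ 1.75909272e-04, -5.03618681e+01, -3.58070576e+01,  7.30962306e-02,
        2.33355729e-02, -5.86863030e-05]), 'tool_pos': array([ 0.16149267, -0.65474428,  0.23752922]), 'tcp_rot': array([-3.11668871e+00, -3.78644534e-01,  2.56029678e-04]), 'contact_force': array([ 0.36146359, -0.08353752,  0.13235859]), 'moment': array([-0.01971591, -0.02266487,  0.05440723]), 'grasp_force': 0.0, 'gripper_width': 0.08813343404032573}
```

View pics/top0.png

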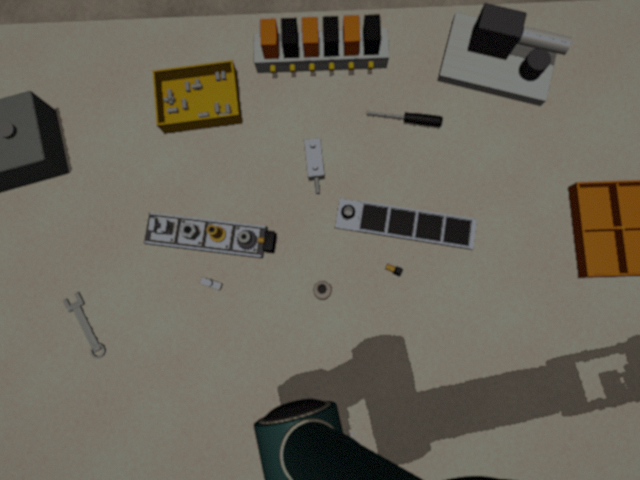

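View pics/scene0.png

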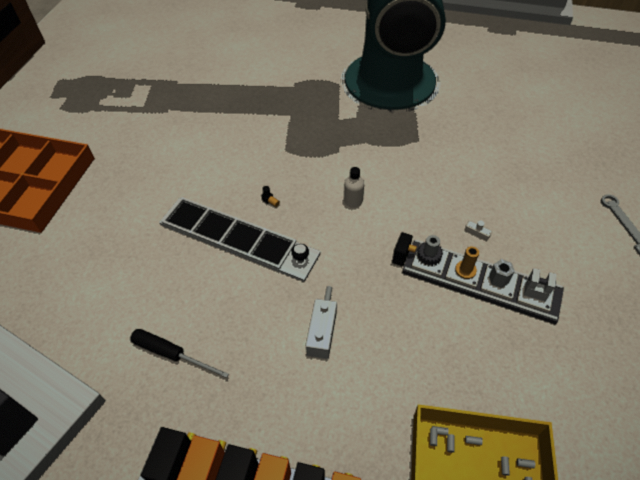

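Top view: the rail runs from (147,230) to the end stop at (270,241). Its parts, from the stop outwards, are the pinion (247,238), bushing (216,233), hexnut (190,231) and clevis (161,227). The rack's knob is at (348,211) and its pockets run from (373,219) to (458,232). The scene view shows the same order.

```bash
cat > vis.py <<'E'
import numpy as np,cv2
from scipy.spatial.transform import Rotation as R
def cloud(c):
    K=c["intrinsics"];z=c["z_map"];v,u=np.mgrid[:480,:640]
    P=np.stack([(u-K[0,2])/K[0,0]*z,(v-K[1,2])/K[1,1]*z,z],-1)
    W=P@R.from_rotvec(c["orientation"]).as_matrix().T+c["position"]
    W[z==0]=np.nan
    return W
def wrapang(a): return (a+np.pi)%(2*np.pi)-np.pi
def local(W,org,yaw):
    d=W[...,:2]-org; c,s=np.cos(yaw),np.sin(yaw)
    return np.stack([d[...,0]*c+d[...,1]*s,-d[...,0]*s+d[...,1]*c,W[...,2]],-1)
def world(p,org,yaw):
    c,s=np.cos(yaw),np.sin(yaw); return np.array([org[0]+p[0]*c-p[1]*s,org[1]+p[0]*s+p[1]*c])
E
python3 - <<'E'
from vis import *
np.set_printoptions(precision=4,suppress=True)
Wt=cloud(np.load("top0.npz")); Ws=cloud(np.load("scene0.npz"))
print("table z",np.nanmedian(Wt[300:330,150:250,2]),np.nanmedian(Wt[100:190,400:560,2]),np.nanmedian(Ws[280:380,200:300,2]))
def ends(pxs,W): return [W[v,u] for u,v in pxs]
for nm,W,px in(("top",Wt,dict(rail=[(161,227),(190,231),(216,233),(247,238),(270,241)],rack=[(458,232),(430,227),(402,222),(373,219),(348,211)])),
               ("scene",Ws,dict(rail=[(540,283),(501,268),(468,262),(431,245),(403,240)],rack=[(184,214),(212,225),(241,236),(272,248),(301,251)]))):
    for k,p in px.items(): print(nm,k); print(np.array(ends(p,W)))
# refine by minAreaRect of raised points near each body, largest component
for nm,W in(("top",Wt),("scene",Ws)):
    for k,c in(("rail",Wt[231,205]),("rack",Wt[224,416])):
        m=(np.hypot(W[...,0]-c[0],W[...,1]-c[1])<.2)&(W[...,2]>.006)&(W[...,2]<.08)
        n,l,st,_=cv2.connectedComponentsWithStats(m.astype(np.uint8))
        i=1+np.argmax(st[1:,4]); P=W[l==i]
        # low part only for the rectangle
        Q=P[(P[:,2]<.025)]
        print(nm,k,len(P),cv2.minAreaRect((Q[:,:2]*1000).astype(np.float32)), "zmed",np.percentile(P[:,2],[10,50,90]))
E
```

```text
table z -0.00013722378160674342 0.0004107072844841131 -9.506674763903877e-05
top rail
[[0.5264 0.3197 0.0668]
 [0.5175 0.2617 0.0592]
 [0.509  0.2046 0.072 ]
 [0.497  0.1417 0.069 ]
 [0.4931 0.0975 0.0466]]
top rack
[[ 0.5057 -0.3036  0.0085]
 [ 0.5177 -0.2432  0.0137]
 [ 0.5313 -0.1845  0.0105]
 [ 0.5402 -0.1224  0.0099]
 [ 0.5571 -0.0684  0.0218]]
scene rail
[[0.5405 0.3261 0.0591]
 [0.5265 0.2648 0.0599]
 [0.5285 0.2118 0.0617]
 [0.511  0.1491 0.0652]
 [0.4944 0.1024 0.0427]]
scene rack
[[ 0.5043 -0.3053  0.009 ]
 [ 0.5161 -0.2452  0.0081]
 [ 0.53   -0.1835  0.0114]
 [ 0.5408 -0.1218  0.0089]
 [ 0.5352 -0.0697  0.0092]]
top rail 4065 ((515.748779296875, 232.57131958007812), (285.8301086425781, 70.9730224609375), 81.1278076171875) zmed [0.0114 0.0218 0.0605]
top rack 4246 ((527.8140869140625, -191.09408569335938), (300.2983093261719, 67.69853973388672), 78.92212677001953) zmed [0.0084 0.0111 0.0166]
scene rail 6775 ((518.7086181640625, 233.01991271972656), (285.0799255371094, 74.10580444335938), 81.11658477783203) zmed [0.0113 0.0219 0.0599]
scene rack 5164 ((531.0780029296875, -190.97230529785156), (302.3842468261719, 69.23318481445312), 78.92837524414062) zmed [0.0083 0.0105 0.016 ]
```

Run:
```python
from vis import *
np.set_printoptions(precision=1,suppress=True)
d=np.deg2rad
C={n:np.load(n+"0.npz") for n in("top","scene")}
for n,c in C.items():
    W=cloud(c); g=c["image"].max(-1)
    L=local(W,np.array([.5278,-.1911]),d(-11.08))*1000
    k=(abs(L[...,0])<27)&(abs(L[...,1])<170)&(g<45)&(L[...,2]<14)&(L[...,2]>2)
    nn,l,st,_=cv2.connectedComponentsWithStats(k.astype(np.uint8),connectivity=4)
    for i in range(1,nn):
        if st[i,4]>150:
            Q=L[l==i]; r=cv2.minAreaRect(Q[:,:2].astype(np.float32)); print(n,"pocket",st[i,4],np.array(r[0]),np.array(r[1]),r[2],np.median(Q[:,2]))
    Q=L[(abs(L[...,1]-0)<180)&(abs(L[...,0])<45)&(L[...,2]>38)&(L[...,2]<50)]
    if len(Q):print(n,"knob top",len(Q),Q.mean(0))
    L=local(W,np.array([.5172,.2328]),d(171.13))*1000
    b=(abs(L[...,0])<45)
    Q=L[b&(L[...,1]>100)&(L[...,2]>38)&(L[...,2]<48)]; Q=Q[Q[:,1]>np.percentile(Q[:,1],10)]
    print(n,"stop",len(Q),Q.mean(0),np.percentile(Q,[5,95],axis=0)[:,:2].ravel())
    Q=L[b&(g>110)&(abs(L[...,2]-22)<3)]
    print(n,"carrier white",len(Q),np.percentile(Q,[1,99],axis=0)[:,:2].ravel())
    for nm,y,h in(("pinion",90,68),("bushing",30,78),("hexnut",-30,58),("clevis",-90,68)):
        m=b&(abs(L[...,1]-y)<32)
        Q=L[m&(abs(L[...,2]-h)<4)]; r=cv2.minAreaRect(Q[:,:2].astype(np.float32))
        print(n,nm,"maxz %.1f"%np.nanmax(L[m][:,2]),len(Q),"mean",Q.mean(0),"rect",np.array(r[0]),np.array(r[1]),"%.1f"%r[2])
# crops
ims=[cv2.resize(C["top"]["image"][195:265,135:290],None,fx=5,fy=5,interpolation=cv2.INTER_CUBIC)[:300,:775]]
ims.append(cv2.resize(C["scene"]["image"][225:325,390:570],None,fx=4.3,fy=3,interpolation=cv2.INTER_CUBIC)[:300,:775]) if 0 else None
a=cv2.resize(C["top"]["image"][205:265,138:288],None,fx=5,fy=5); b=cv2.resize(C["scene"]["image"][225:325,385:572],None,fx=3,fy=3)
o=np.zeros((600,750,3),np.uint8); o[:300]=a; o[300:,:b.shape[1]]=b; cv2.imwrite("pics/crop.png",np.clip(o*1.6,0,255).astype(np.uint8))
```

```text
top pocket 498 [ 1.6 69.1] [49.2 50.6] 89.38801574707031 10.370218471797198
top pocket 496 [1.4 8.9] [48.9 50.7] 89.99479675292969 10.58362000226154
top pocket 513 [  1.6 -50.8] [50.3 50.1] 0.43779242038726807 10.563162259618952
top pocket 520 [   1.5 -111.5] [50.1 51.1] 89.25861358642578 10.56856892764202
top knob top 82 [ -1.1 126.6  42.3]
top stop 336 [ -7.1 449.3  41.3] [-31.5 126.1  19.2 879.9]
top carrier white 688 [ -24.1 -120.7   25.1  105. ]
top pinion maxz 72.5 99 mean [ 4.5 84.8 67.9] rect [ 4.4 85.2] [21.  22.6] 8.7
top bushing maxz 81.4 91 mean [-0.7 19.8 77.8] rect [-0.5 19.5] [20.4 20.5] 6.1
top hexnut maxz 62.7 180 mean [  2.8 -35.6  57.8] rect [  2.6 -35.7] [33.4 29.4] 81.4
top clevis maxz 71.3 145 mean [  0.5 -96.   67.4] rect [  0.3 -96.1] [26.1 36.3] 2.5
scene pocket 580 [  -0.5 -112.2] [52.5 54.4] 0.5378343462944031 9.862970671593196
scene pocket 609 [ -0.3 -51. ] [52.7 52.4] 89.09276580810547 9.908076234933173
scene pocket 644 [-0.7  9.2] [53.2 52.5] 88.68215942382812 9.925099464052122
scene pocket 676 [ 0.3 69.8] [52.1 53.3] 89.04743194580078 10.074365980984657
scene knob top 123 [  7.6 130.9  41.8]
scene stop 412 [-12.7 454.3  40.6] [-37.2 124.6  15.1 962.6]
scene carrier white 1274 [ -27.3 -124.1   22.9  103.6]
scene pinion maxz 71.4 141 mean [-0.1 83.5 67.6] rect [ 0.3 83.5] [23.  21.9] 67.4
scene bushing maxz 81.1 131 mean [-5.3 18.8 77.5] rect [-4.2 18.5] [20.5 22. ] 68.5
scene hexnut maxz 61.1 276 mean [ -1.5 -36.7  57.7] rect [ -0.4 -37.3] [34.1 31.4] 28.3
scene clevis maxz 71.1 221 mean [ -3.7 -97.3  67.4] rect [ -3.2 -97.1] [27.5 36.3] 0.8
```

View pics/crop.png

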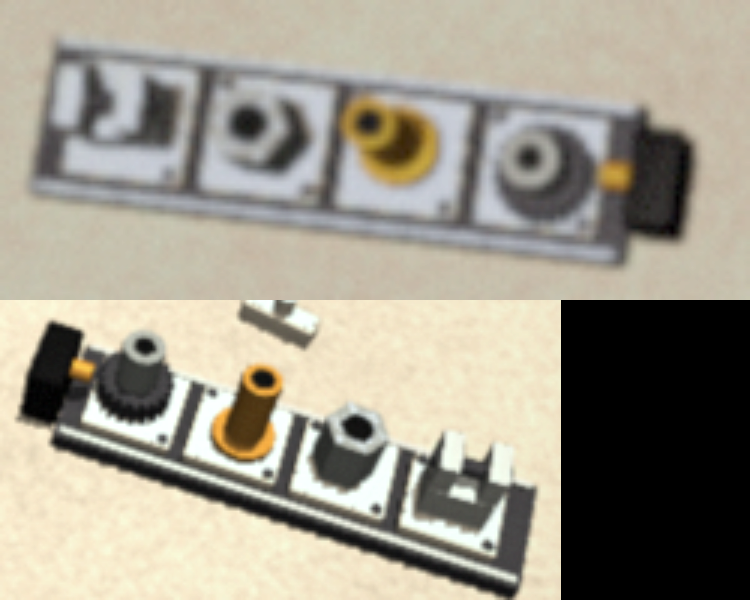

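The crop confirms the order: pinion at (530,160), bushing (370,125), hexnut (245,120) and clevis (115,105), with the stop at (660,185). Both cameras agree to within about 3–4 mm, so I average them. I'll start with the pinion.

```bash
cat > job.py <<'E'
from vis import *
from cell import manip,inverse_kinematics,cams,order
d=np.deg2rad
RAIL=(np.array([.5172,.2328]),d(171.13)); RACK=(world((.0006,-.0211),np.array([.5278,-.1911]),d(-11.08)),d(-11.0))
# part: provisional rail-frame xy, pocket y, TCP height over the part's base, width
PARTS=dict(pinion=((.0022,.0842),-.09,.021,.024),bushing=((-.0029,.0192),-.03,.018,.022),
           hexnut=((.0006,-.0363),.03,.0105,.030),clevis=((-.0016,-.0966),.09,.0105,.026))
def down(yaw):  # tool y along world direction yaw
    y=np.array([np.cos(yaw),np.sin(yaw),0]);z=np.array([0,0,-1.]);return R.from_matrix(np.stack([np.cross(y,z),y,z],1)).as_rotvec()
def s(msg):
    q=manip.state();print(msg,"t %.1f"%q["clock"],"tcp",q["tool_pos"].round(4),"F",q["contact_force"].round(1),"w %.4f"%q["gripper_width"],"gf %.1f"%q["grasp_force"],"q6 %.2f"%q["joint_pos"][5])
def pick(n):
    p,_,h,w=PARTS[n]; xy=world(p,*RAIL); o=down(RAIL[1]-np.pi)
    manip.set_gripper(.086,25)
    manip.move_pose([*xy,.17],o); s("above")
    manip.move_linear([*xy,.022+h],.12); s("at")
    manip.set_gripper(w-.008,25); s("grip")
    manip.move_linear([*xy,.16],.12); s("lift")
def place(n):
    _,y,h,w=PARTS[n]; xy=world((0,y),*RACK); o=down(RACK[1])
    manip.move_pose([*xy,.16],o); s("over")
    manip.move_linear([*xy,.022+h],.12); manip.move_linear([*xy,.0105+h],.03); s("down")
    manip.set_gripper(w+.014); s("open")
    manip.move_linear([*xy,.16],.12); s("up")
E
python3 -c "
from job import *
print(RACK)
for n in PARTS:
    print(n,world(PARTS[n][0],*RAIL),world((0,PARTS[n][1]),*RACK))
    print(inverse_kinematics([*world(PARTS[n][0],*RAIL),.03],down(RAIL[1]-np.pi)),inverse_kinematics([*world((0,PARTS[n][1]),*RACK),.02],down(RACK[1])))
pick('pinion')
"
```

```text
(array([ 0.52433383, -0.211922  ]), np.float64(-0.19198621771937624))
pinion [0.50204325 0.14994619] [ 0.50716102 -0.30026845]
[ 2.42697017e-01  2.08268193e-01  2.10168049e+00 -4.44089210e-16
  8.31643973e-01  3.97507722e-01] [-5.76818980e-01  3.29253476e-01  1.96538048e+00 -4.44089210e-16
  8.46958693e-01 -3.84832762e-01]
bushing [0.51710481 0.21338246] [ 0.51860956 -0.24137082]
[ 3.46835758e-01  2.66812054e-01  2.02637273e+00 -4.44089210e-16
  8.48407866e-01  5.01646462e-01] [-4.79145356e-01  3.01648061e-01  2.00339270e+00 -4.44089210e-16
  8.36551890e-01 -2.87159138e-01]
hexnut [0.52220438 0.26875839] [ 0.5300581  -0.18247318]
[ 4.32898067e-01  3.12003713e-01  1.96570868e+00 -4.44089210e-16
  8.63880264e-01  5.87708771e-01] [-3.75976648e-01  2.83326409e-01  2.02818286e+00 -4.44089210e-16
  8.30083388e-01 -1.83990430e-01]
clevis [0.53367592 0.32799803] [ 0.54150664 -0.12357555]
[ 5.11326147e-01  3.74498410e-01  1.87841338e+00 -4.44089210e-16
  8.88680866e-01  6.66136852e-01] [-2.69210030e-01  2.75026277e-01  2.03929555e+00 -4.44089210e-16
  8.27270824e-01 -7.72238125e-02]
above t 3.4 tcp [0.5024 0.1494 0.1701] F [ 0.3 -0.6  0.4] w 0.0859 gf 0.0 q6 0.40
at t 4.6 tcp [0.5029 0.1502 0.0438] F [-0.4 -0.2 -0.2] w 0.0860 gf 0.0 q6 0.40
grip t 5.6 tcp [0.5018 0.1499 0.0429] F [-1.5  0.1  0.8] w 0.0233 gf 25.0 q6 0.40
lift t 6.7 tcp [0.5013 0.1497 0.159 ] F [-0.3  0.3 -2.4] w 0.0235 gf 25.0 q6 0.40
```

```bash
python3 -c "
from job import *
place('pinion')
pick('bushing')
c=cams.capture('scene'); a=cams.capture('top')
np.savez('t1.npz',**a)
x=cv2.resize(c['image'][170:300,150:420],None,fx=2.9,fy=2.9)[:377]; y=cv2.resize(a['image'][190:260,325:595],None,fx=2.9,fy=2.9)
cv2.imwrite('pics/p1.png',np.vstack([x,y])[:600])
"
```

```text
over t 8.4 tcp [ 0.5075 -0.2992  0.1599] F [-0.7 -0.2 -1.6] w 0.0232 gf 25.0 q6 -0.38
down t 10.0 tcp [ 0.507  -0.3002  0.0313] F [-0.8  0.5 -1.1] w 0.0232 gf 25.0 q6 -0.38
open t 10.4 tcp [ 0.5073 -0.3004  0.0317] F [ 0.2 -0.2 -1. ] w 0.0377 gf 0.0 q6 -0.38
up t 11.7 tcp [ 0.5065 -0.2999  0.1589] F [-1.3  1.   0.3] w 0.0378 gf 0.0 q6 -0.38
above t 14.4 tcp [0.5175 0.2126 0.17  ] F [-0.6  1.   0. ] w 0.0861 gf 0.0 q6 0.50
at t 15.6 tcp [0.5179 0.2137 0.0409] F [-0.1  0.4 -0.3] w 0.0859 gf 0.0 q6 0.50
grip t 16.6 tcp [0.5169 0.2134 0.0399] F [-1.3  0.4  0.7] w 0.0214 gf 25.0 q6 0.50
lift t 17.7 tcp [0.5164 0.2131 0.1589] F [-0.5 -0.4 -1.2] w 0.0213 gf 25.0 q6 0.50
```

View pics/p1.png

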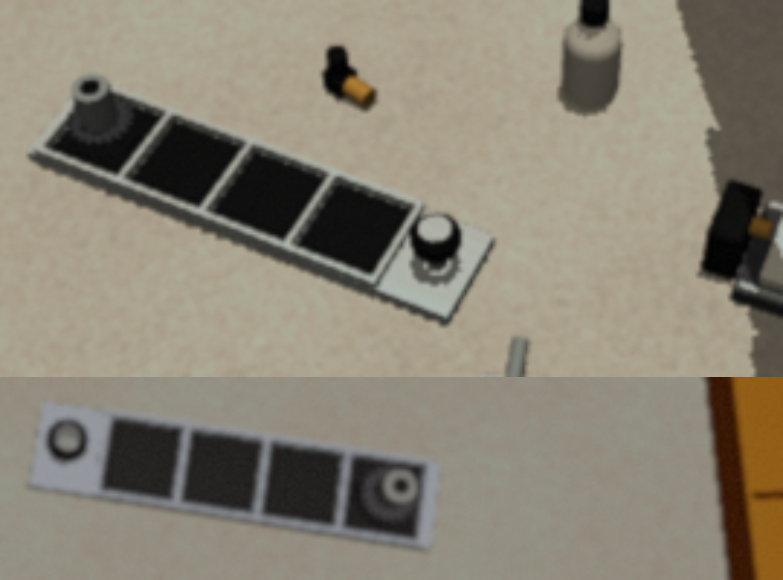

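The pinion stands upright in the far pocket: gear at about (388,492) in the lower view, pocket centre about (385,496). The bushing is held. I'll do the rest.

```bash
python3 -c "
from job import *
place('bushing')
pick('hexnut'); assert manip.state()['gripper_width']>.026
place('hexnut')
pick('clevis'); assert manip.state()['gripper_width']>.023
place('clevis')
manip.move_pose([.45,.2,.25],down(RAIL[1]-np.pi)); s('end')
C={n:cams.capture(n) for n in('scene','top')}
for n,c in C.items():
    L=local(cloud(c),*RACK)*1000
    for p,h in(('pinion',46),('bushing',56),('hexnut',36),('clevis',46)):
        m=(abs(L[...,0])<35)&(abs(L[...,1]-PARTS[p][1]*1000)<32); Q=L[m&(abs(L[...,2]-h-10)<4)]
        print(n,p,len(Q),Q.mean(0).round(1),'rect',cv2.minAreaRect(Q[:,:2].astype(np.float32)))
c=C['scene'];a=C['top']
x=cv2.resize(c['image'][170:300,150:420],None,fx=2.9,fy=2.9)[:377]; y=cv2.resize(a['image'][190:260,325:595],None,fx=2.9,fy=2.9)
cv2.imwrite('pics/p2.png',np.vstack([x,y])[:600])
"
```

```text
over t 19.5 tcp [ 0.5189 -0.2405  0.16  ] F [-0.7  0.7 -0.8] w 0.0215 gf 25.0 q6 -0.29
down t 21.2 tcp [ 0.5184 -0.2413  0.0283] F [-0.7 -0.6 -1. ] w 0.0211 gf 25.0 q6 -0.29
open t 21.6 tcp [ 0.5187 -0.2415  0.0287] F [-0.4  0.5 -1.6] w 0.0359 gf 0.0 q6 -0.29
up t 22.9 tcp [ 0.518  -0.241   0.1589] F [-0.3 -0.6 -0.3] w 0.0357 gf 0.0 q6 -0.29
above t 25.6 tcp [0.5226 0.2679 0.17  ] F [0.8 1.2 0.3] w 0.0861 gf 0.0 q6 0.59
at t 26.9 tcp [0.5231 0.2691 0.0335] F [ 0.  -0.5  1. ] w 0.0860 gf 0.0 q6 0.59
grip t 27.8 tcp [0.522  0.2687 0.0324] F [-0.3 -0.   0.8] w 0.0296 gf 24.8 q6 0.59
lift t 29.0 tcp [0.5215 0.2684 0.1588] F [-0.2  0.3 -1.3] w 0.0297 gf 24.8 q6 0.59
over t 30.6 tcp [ 0.5303 -0.1816  0.1599] F [ 0.5  0.3 -1.5] w 0.0296 gf 24.8 q6 -0.18
down t 32.4 tcp [ 0.5299 -0.1824  0.0208] F [ 0.7 -0.5 -1.9] w 0.0298 gf 24.8 q6 -0.18
open t 32.8 tcp [ 0.5303 -0.1826  0.0213] F [-0.1 -0.4 -0.3] w 0.0438 gf 0.0 q6 -0.18
up t 34.1 tcp [ 0.5293 -0.1822  0.1589] F [-0.4 -0.2  0.5] w 0.0440 gf 0.0 q6 -0.18
above t 36.7 tcp [0.5341 0.327  0.17  ] F [ 0.6 -0.5  0.5] w 0.0860 gf 0.0 q6 0.67
at 
[... 1109 characters left out ...]
s 179 [ 2.7 91.7 55.3] rect ((2.219693183898926, 90.81864166259766), (27.995676040649414, 36.89544677734375), 0.5025894045829773)
top pinion 101 [ -1.8 -89.5  56.4] rect ((-1.339003562927246, -89.41033935546875), (22.919572830200195, 22.428619384765625), 37.74404525756836)
top bushing 91 [ -1.6 -29.5  66.1] rect ((-1.494929313659668, -29.346994400024414), (20.77298355102539, 19.850994110107422), 42.62483596801758)
top hexnut 175 [-1.5 30.5 46.2] rect ((-1.3975610733032227, 30.658729553222656), (29.576616287231445, 32.660369873046875), 54.4465217590332)
top clevis 131 [-1.3 89.7 55.9] rect ((-1.2656059265136719, 90.58007049560547), (25.888797760009766, 36.958675384521484), 2.4756033420562744)
```

View pics/p2.png

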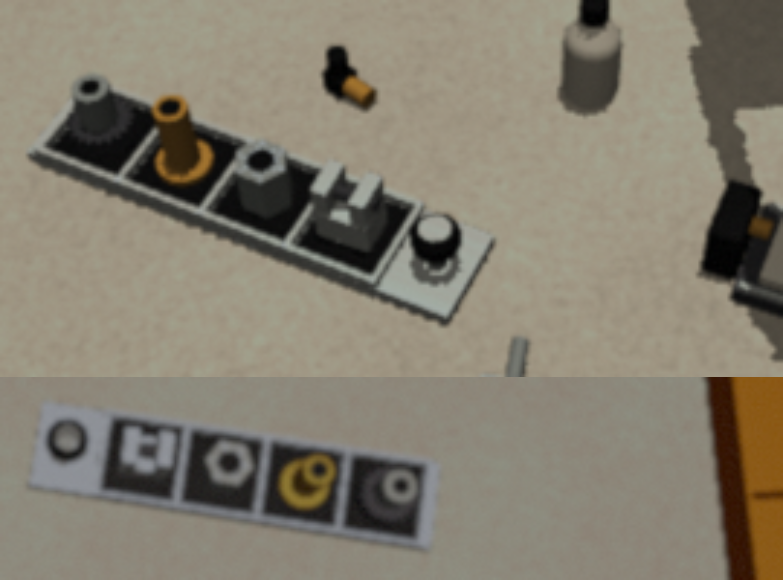

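All four parts stand upright, at the right heights, within about 2 mm of their pocket centres. From the knob outwards (lower view) they are clevis (147,450), hexnut (230,463), bushing (308,483) and pinion (388,490), which is the order asked for.

```bash
python3 -c "
from cell import order
print(order.close_job())"
```

```text
the job is handed in; nothing more can be done
None
```

The job is handed in: from the knob outwards the clevis, hexnut, bushing and pinion stand upright and released in their pockets, about 2 mm from centre, after about 47 s on the robot clock (limit 109 s).

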